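# Stop the mill, load its hopper, release the stop

### The arm

A 6-joint arm with a two-finger parallel gripper is mounted at the origin on the work surface. World frame = base frame: x ahead of the robot, y to its left, z up, the work surface at z = 0. Lengths are in m, angles in rad, forces in N, time in s.
With the tool pointing down it reaches from about 0.4 to 0.825 m from the base axis. Payload 7 kg.
Tool frame: the origin (TCP) lies at the very end of the fingers, on their centre line; the grasp point (between the pads) lies 19 mm behind it; x points along the fingers, y is the direction in which the jaws open and shut, and the axes are right-handed (so a half turn about x gives the same grasp; the last joint's range is limited). The gripper opens to 88 mm and grips with 3 to 60 N. Pads are 19 mm wide; open, the fingers measure 130 mm over their backs; the gripper's body (78 mm by 193 mm) begins 47 mm behind the grasp point.
Start: joints at [1.449, 0.359, 0.012, 0, -1.224, -0.288], TCP at [0.269, 0.619, 0.227] pointing down, gripper open.
Joint ranges: [-3.07, 3.07], [-1.43, 2.12], [-1.02, 1.25], [-3.03, 1.67], [-3.05, -0], [-3.03, 3.03]. Speed limits (rad/s): [2.39, 2.39, 3.01, 3.14, 3.14, 3.14].

### API

Orientations are given as [roll, pitch, yaw] about the fixed x, y, z axes, in that order (R = Rz(yaw) Ry(pitch) Rx(roll)).
In Python, from station import arm gives the robot as it stands.
- The arm moves only by the shell command python3 -m inch 'ROWS' [OPENING] [FORCE]. ROWS is text: rows parted by semicolons, each of 6 numbers parted by spaces: the shift along the world's x, y, z in units of 30 mm (1.0 is 30 mm), then the turn, a rotation vector about the world's x, y, z in units of 5 degrees (1.0 is 5 degrees). In form: dx dy dz wx wy wz; .... A call has 1 to 12 rows; each row shifts and turns the commanded pose from where the row before left it; what a row does not reach is not made up. A row lasts 1/8 s, in which the tool goes at most 62.5 mm and 10.7 degrees, less where a joint would pass 70% of its speed; a pose out of reach is approached as far as the arm can. A call is refused whole if a number of a shift passes 1 or a number of a turn 1, either way. A call with a gripper value outside its range is refused whole. OPENING is the opening, from 0 (shut) to 1 (fully open), set as the call begins (- or left out, the last holds). The fingers move at their own pace and stop on an object; FORCE is the grip in N (left out, the last holds). Time passes only in rows, so rows that do not move let the fingers close. It gives the time, the measured TCP pose, the force and the opening at its end, in the units of the state.
- arm.get_state(): the state, without advancing time (a new reading comes with each control period).
- arm.grab_frame(name): name is "scene" or "side" or "wrist"; returns a dict with "frame" (400x640x3 uint8, red, green, blue), "range_z" (400x640 float32, m along the optical axis (not along the pixel's ray), 0 where there is no reading), "mtx" (3x3 intrinsics, pixels), "dist_coeffs" ([k1, k2, p1, p2, k3] as OpenCV has them; the pictures are not rectified), "pose" (4x4, takes a point from camera to world coordinates). Camera axes: x right, y up, looking along -z (the intrinsics and any distortion apply to the point x, -y, -z); pixel columns grow to the right and rows downward; lengths in m; the calibration is good to about 2 mm. A picture is of the moment at which its call begins.
- arm.job_done(): hands the job in, once; it reports no verdict.
Trained networks look in a picture, given as the dict that the camera call returned (one of the last four; its "shot" number tells which), for a name from the list of things; names that differ only in an ending like _2 or _b are one class to them, and where a whole thing is asked for, a point or a joint stands for the part that bears it (a point fixed in the world has none). Each returns a list of dicts, best first, with "confidence" (0 to 1); they miss things now and then, are a little off and sometimes report something else, mostly with a low value. They report only what shows in the picture. A call takes as long as a camera call. They do not tell look-alikes from the thing itself.
- arm.search_frame(picture, target): "extent" ([centre column, centre row, width, height] as shares, 0 to 1, of the picture: columns of its width, rows of its height, round what is visible of it).
- arm.masks_of(picture, target): "mask" (400x640 bool, what is visible of it) and "extent" ([centre column, centre row, width, height] as shares, 0 to 1, of the picture: columns of its width, rows of its height, round what is visible of it).
- arm.place_of(picture, target): "position" ([column, row] as shares, 0 to 1, of the picture: columns of its width, rows of its height: a listed point, or the origin of a listed thing).
The state is a dict: "t": time; "q": joint angles; "qd": joint speeds; "joint_efforts": joint torques, N m; "eef_pos": TCP position; "ee_rot": TCP orientation; "force": force on the tool from outside, world axes, zero at the start; "moment": the same for the moment, N m; "width": finger opening in m.
Only numpy, scipy, OpenCV 4.12 (cv2) and the standard library are available. Lean on these libraries where they do the work, as an engineer would, in place of code of your own. Each camera call takes 0.05 s, during which the arm holds its last target. There are 200 camera calls.

### The job

Press the mushroom stop button of the chocolate mill down until it stays down, then carry the loaded tray by its bridge handle to the loading ledge, set it down there flat with its open front towards the hopper and let go of it. Then take the tray by its rear bar and tip it up so that all four chocolate chunks slide into the hopper, and lay the empty tray back down flat on the ledge. Only then turn the mushroom clockwise to release it so that it springs fully up again; leave the jar, the bowl and the chocolate slab where they stand.

Things in the scene. Friction and masses are not known exactly. Their poses are not given: they have to be found in the camera images.
- mill: Fixed steel mill. Origin at table level under the ledge's far edge; x from ledge to hopper, z up. Ledge: x -160 to 0, 190 wide, top 80 high, a 10 high cheek along each side (176 apart). Then the open-topped hopper: x 0 to 144, 177 wide inside, floor 10 high, near wall level with the ledge, side walls 135 and far wall 140 high. Behind it a low drum, 124 across, 112 high, centre x 225.
- ledge (a point): Point on the ledge's top, 70 before the hopper's mouth, on the mill's middle line: a tray whose origin is put here, with its x axis along the mill's, reaches 15 over the hopper and its rear bar clears the ledge. Same axes as the mill.
- hopper (a point): Centre of the hopper's inner floor. Same axes as the mill.
- tray: Loose aluminium tray, 170 long (x) by 120 wide (y), floor 4 thick, side walls and rear wall 36 high and 4 thick, front end (+x) open. Origin at the centre of its underside. 0.35 kg empty. A square bridge handle stands over its middle and a round bar is fixed behind its rear wall.
- bridge (a point): Centre of the tray's bridge handle: a black bar 14 by 14, 120 long across the tray (along the tray's y), 95 above the underside, over the tray's centre, held at both ends by uprights on the side walls. The tray hangs level from it.
- rear_bar (a point): Centre of the tray's rear bar: round, 12 thick, 120 long along the tray's y, 120 behind the tray's centre and 62 above its underside; free all round except its two end brackets.
- chunk0: Dark chocolate chunk, 60 x 40 x 28, 0.07 kg, lying in the tray. Origin at the centre of its underside.
- chunk1: As chunk0.
- chunk2: As chunk0.
- chunk3: As chunk0.
- station: Fixed grey control box of the mill, 130 (x) by 110 (y), 90 high, with the black mushroom button standing on the middle of its top. Origin at the centre of its underside.
- stop (a joint): How far the mushroom is pressed: 0 up, 0.010 m fully down. It takes 2.5 to 5 N, then a hard stop. A latch keeps it down when let go.
- stop_turn (a joint): Turn of the mushroom head, clockwise seen from above: 0 at rest, stop at 1.2 rad. Turning to 1.0 rad or more frees the latch fully and the head springs up as soon as it is let go; let go, it slowly turns back to 0 by itself. Needs about 0.1 Nm.
- stop_top (a point): Centre of the flat top of the mushroom head; moves with it. Round head 54 across; its upright rim to grip is 6 to 24 below this point. When up, this point is 56 above the box's top; pressed, 46.
- jar: Bystander: glass jar with brass lid, 72 across, 95 high. Origin under its centre.
- bowl: Bystander: wooden bowl, 110 across, 50 high. Origin under its centre.
- slab: Bystander: block of chocolate 90 x 70 x 60. Origin under its centre.
Things that resemble listed ones, but are neither listed nor needed, are in the scene too. Leave any blue look-alike of the tray alone.

How it is judged:
By the outcome, as a careful person would: the job done as asked, in the order asked, and still so for the second after the job is handed in, with the robot touching nothing.
It also fails if it takes over 72 s, if anything falls off the work surface, if the arm or the gripper's body presses on something with over 40 N, if the wrist force passes 120 N, or if a joint passes its speed limit or range.

## Working session

There is one attempt and no reset: what is moved stays moved. The work goes in short steps, Python scripts to look and compute and a shell command to move; the robot and the scene stay as the last step left them, time stands still between calls to the robot, and variables do not carry over. Pictures are saved under pics/ and viewed, about 8 in all and at most 12, crops included, and the job is handed in when it is done.

```bash
ls; mkdir -p pics; cat > h.py <<'E'
import numpy as np, cv2
from station import arm
def cam2world(f,px,py,z):
    p=cv2.undistortPoints(np.array([[[px,py]]],float),f["mtx"],np.array(f["dist_coeffs"],float))[0,0]
    return (f["pose"]@np.array([p[0]*z,-p[1]*z,-z,1]))[:3]
def onplane(f,px,py,h):
    a=cam2world(f,px,py,1.0);c=f["pose"][:3,3];d=a-c
    return c+d*(h-c[2])/d[2]
def cloud(f,mask):
    v,u=np.nonzero(mask&(f["range_z"]>0));z=f["range_z"][v,u]
    p=cv2.undistortPoints(np.stack([u,v],-1).astype(float)[:,None],f["mtx"],np.array(f["dist_coeffs"],float))[:,0]
    P=np.stack([p[:,0]*z,-p[:,1]*z,-z,np.ones(len(z))],-1)
    return (P@f["pose"].T)[:,:3]
def save(f,n): cv2.imwrite("pics/"+n,f["frame"][:,:,::-1])
E
python3 - <<'E'
from h import *
for n in("scene","side"):
    f=arm.grab_frame(n);save(f,n+".png");print(n,f["pose"].round(3).tolist())
    for t in("tray","bridge","rear_bar","stop_top","mill","ledge","hopper","station"):
        for r in arm.place_of(f,t)[:3]:
            x,y=r["position"][0]*640,r["position"][1]*400
            z=f["range_z"][min(399,max(0,int(y))),min(639,max(0,int(x)))]
            print(t,round(r["confidence"],2),int(x),int(y),cam2world(f,x,y,z).round(3))
a=cv2.imread("pics/scene.png");b=cv2.imread("pics/side.png")
print(arm.get_state())
E
```

```text
pics
scene [[0.206, -0.835, 0.511, 1.104], [0.979, 0.18, -0.101, -0.178], [-0.007, 0.521, 0.854, 1.078], [0.0, 0.0, 0.0, 1.0]]
tray 0.91 155 268 [ 0.612 -0.595  0.005]
tray 0.78 247 199 [ 0.429 -0.299  0.004]
rear_bar 0.78 247 158 [ 0.309 -0.275  0.068]
rear_bar 0.61 173 226 [ 0.518 -0.521  0.069]
stop_top 0.73 433 138 [0.416 0.328 0.144]
ledge 0.86 332 207 [ 0.561 -0.037  0.077]
hopper 0.73 344 259 [ 0.707 -0.034  0.012]
station 0.57 428 166 [0.483 0.299 0.09 ]
side [[0.992, 0.086, -0.096, 0.417], [-0.129, 0.703, -0.7, -0.91], [0.008, 0.706, 0.708, 0.989], [0.0, 0.0, 0.0, 1.0]]
tray 0.78 380 392 [ 0.593 -0.625  0.101]
tray 0.62 293 298 [ 0.422 -0.322  0.032]
bridge 0.82 292 278 [ 0.424 -0.302  0.1  ]
bridge 0.71 384 374 [ 0.611 -0.587  0.099]
rear_bar 0.74 339 356 [ 0.52  -0.518  0.067]
rear_bar 0.63 249 278 [ 0.304 -0.262  0.062]
stop_top 0.55 279 129 [0.426 0.343 0.144]
stop_top 0.5 361 154 [0.739 0.284 0.045]
mill 0.71 350 223 [ 0.62  -0.104  0.081]
ledge 0.56 329 210 [ 0.566 -0.037  0.079]
ledge 0.48 291 277 [ 0.421 -0.298  0.102]
hopper 0.87 367 218 [ 0.667 -0.13   0.124]
hopper 0.35 295 298 [ 0.427 -0.321  0.029]
station 0.74 281 159 [0.427 0.278 0.051]
{'t': 0.9, 'q': array([ 1.44907777e+00,  3.58542519e-01,  1.18950720e-02, -9.34214808e-06,
       -1.22408998e+00, -2.88082417e-01]), 'qd': array([-0.00095797,  0.00186537, -0.00161079, -0.00061135, -0.00082556,
        0.00082986]), 'joint_efforts': array([ 9.68221029e-04, -5.82366836e+01,  2.93300772e+01,  7.00239345e+00,
        1.25705506e-02, -2.70349852e-05]), 'eef_pos': array([0.26895379, 0.61907707, 0.22659461]), 'ee_rot': array([-1.13464024,  1.57073677,  1.59714826]), 'force': array([ 0.66411496, -0.44684016,  0.564317  ]), 'moment': array([ 0.03236875,  0.02702405, -0.03329536]), 'width': 0.08771392455263449}
```

View pics/scene.png

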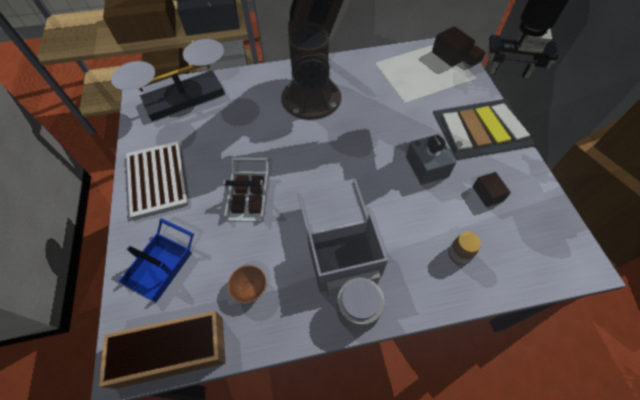

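View pics/side.png

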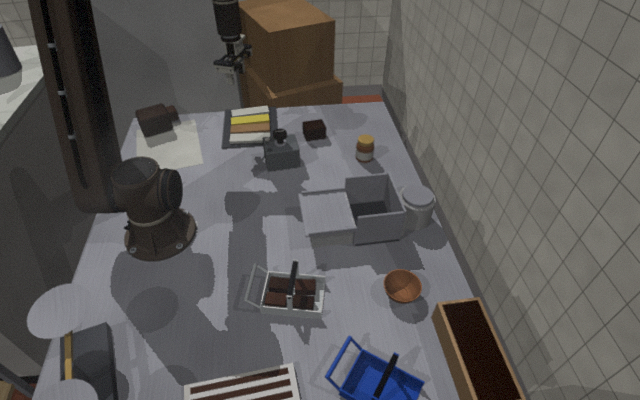

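The scene picture shows the real tray (grey-white, with chunks) at (247,190), a blue look-alike at (155,265), and a white striped rack at (155,180). The mill is at (345,235), the mushroom at (435,145), and a drum at (360,300) that could pass for a round top. I choose the silver tray with the chunks, and the black mushroom on the grey box.

```bash
cat > m.py <<'E'
from h import *
def zone(P,lo,hi):
    return P[np.all((P>lo)&(P<hi),axis=1)]
def rect(Q,n):
    r=cv2.minAreaRect((Q[:,:2]*1000).astype(np.float32));print(n,len(Q),[np.round(x,1) for x in r],"med",np.median(Q,0).round(4))
E
python3 - <<'E'
from m import *
fs={n:arm.grab_frame(n) for n in("scene","side")}
full=np.ones((400,640),bool)
for n,f in fs.items():
    P=cloud(f,full);print(n)
    rect(zone(P,[.35,.25,.132],[.5,.4,.16]),"button")
    rect(zone(P,[.3,.2,.083],[.55,.4,.097]),"boxtop")
    rect(zone(P,[.45,-.2,.074],[.66,.12,.086]),"ledgetop")
    rect(zone(P,[.45,-.25,.088],[.9,.2,.15]),"hopperwalls")
    rect(zone(P,[.3,-.42,.09],[.5,-.2,.11]),"bridge")
    rect(zone(P,[.22,-.38,.055],[.35,-.18,.075]),"rearbar")
    rect(zone(P,[.25,-.42,.028],[.55,-.18,.04]),"trayrim")
a=cv2.resize(fs["side"]["frame"][240:330,230:340],None,fx=3.6,fy=3.6)[:,:,::-1]
b=cv2.resize(fs["scene"]["frame"][120:200,390:488],None,fx=4,fy=4)[:,:,::-1]
h=max(a.shape[0],b.shape[0]);p=lambda i:cv2.copyMakeBorder(i,0,h-i.shape[0],0,0,0)
cv2.imwrite("pics/crop.png",np.hstack([p(a),p(b)]))
E
```

```text
scene
button 200 [array([428. , 333.1]), array([50.3, 56. ]), np.float64(70.2)] med [0.4306 0.3317 0.1435]
boxtop 806 [array([427.8, 334.5]), array([134.2, 111.9]), np.float64(6.0)] med [0.4477 0.3198 0.0894]
ledgetop 2625 [array([565.1, -40.5]), array([188.3, 188.4]), np.float64(0.1)] med [ 0.5598 -0.0378  0.0796]
hopperwalls 2690 [array([693.4, -34.1]), array([414.2, 190.3]), np.float64(1.6)] med [ 0.8202 -0.0287  0.1118]
bridge 210 [array([ 425.7, -297.9]), array([122.9,  16.7]), np.float64(77.6)] med [ 0.4274 -0.2951  0.1009]
rearbar 127 [array([ 312.9, -270.9]), array([126.6,  17.6]), np.float64(75.6)] med [ 0.3117 -0.2687  0.0658]
trayrim 834 [array([ 418. , -295.4]), array([126. , 187.2]), np.float64(77.1)] med [ 0.4328 -0.2948  0.0321]
side
button 112 [array([425.9, 327.6]), array([45.7, 50.2]), np.float64(80.4)] med [0.4252 0.3213 0.143 ]
boxtop 513 [array([426.6, 328.4]), array([129.8, 115.8]), np.float64(6.0)] med [0.4242 0.3158 0.0895]
ledgetop 2029 [array([567.6, -41.2]), array([187.9, 190.9]), np.float64(1.6)] med [ 0.5542 -0.0436  0.0811]
hopperwalls 2283 [array([692.8, -35.7]), array([415. , 197.4]), np.float64(1.4)] med [ 0.7661 -0.051   0.1116]
bridge 223 [array([ 424.2, -297.3]), array([123.6,  14.6]), np.float64(76.8)] med [ 0.4233 -0.3047  0.1022]
rearbar 182 [array([ 309.3, -272.7]), array([123.3,  18.1]), np.float64(76.9)] med [ 0.3061 -0.2762  0.0668]
trayrim 1411 [array([ 418.5, -297. ]), array([125.8, 181.7]), np.float64(77.0)] med [ 0.4105 -0.3008  0.0325]
```

View pics/crop.png

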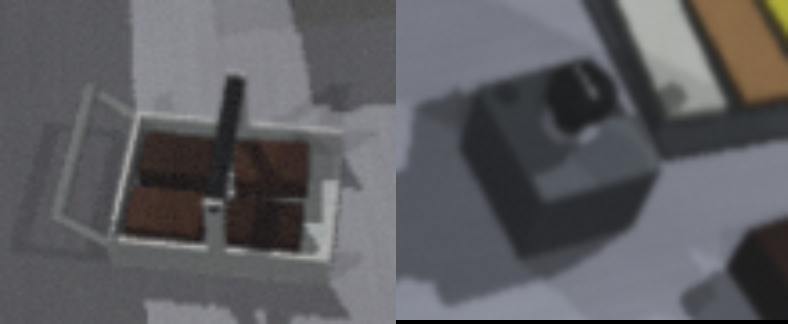

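The crop shows the silver tray with four chunks and its open front towards +x, and the black mushroom on the grey box. The heights and sizes match the description. Next I move above the mushroom with the fingers shut.

```bash
python3 -m inch '.527 -.962 -.15 0 0 0;.527 -.962 -.15 0 0 0;.527 -.962 -.15 0 0 0;.527 -.962 -.15 0 0 0;.527 -.962 -.15 0 0 0;.527 -.962 -.15 0 0 0;.527 -.962 -.15 0 0 0;.527 -.962 -.15 0 0 0;.527 -.962 -.15 0 0 0;.527 -.962 -.15 0 0 0;0 0 0 0 0 0' 0 20
python3 - <<'E'
from m import *
f=arm.grab_frame("wrist");save(f,"w1.png")
P=cloud(f,np.ones((400,640),bool))
rect(zone(P,[.37,.27,.135],[.49,.39,.155]),"button")
print(f["pose"].round(3).tolist())
E
```

```text
t: 2.38
eef_pos: [0.4276, 0.3286, 0.1814]
ee_rot: [1.335, 1.57, -2.219]
force: [0.6, -0.2, 0.5]
width: 0.0005
button 3113 [array([432.4, 330.7]), array([47.1, 40.6]), np.float64(29.7)] med [0.4383 0.3286 0.1425]
[[-0.4, 0.884, 0.241, 0.493], [-0.917, -0.386, -0.105, 0.3], [0.0, -0.263, 0.965, 0.338], [0.0, 0.0, 0.0, 1.0]]
```

View pics/w1.png

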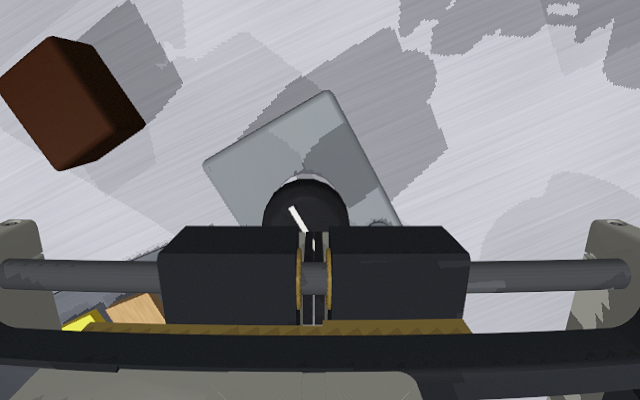

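The wrist view shows the mushroom at (305,205), under the shut fingers. Pressing now.

```bash
python3 -m inch '0 .04 -.7 0 0 0;0 .03 -.4 0 0 0;0 0 -.12 0 0 0;0 0 -.1 0 0 0;0 0 -.1 0 0 0;0 0 -.06 0 0 0;0 0 -.06 0 0 0' ; python3 -m inch '0 0 -.05 0 0 0;0 0 -.04 0 0 0;0 0 0 0 0 0'
```

```text
t: 3.3
eef_pos: [0.4273, 0.3329, 0.1358]
ee_rot: [-1.927, 1.57, 0.805]
force: [-3.1, -0.4, 14.1]
width: 0.0003
t: 3.68
eef_pos: [0.428, 0.3333, 0.1356]
ee_rot: [-2.101, 1.567, 0.632]
force: [-7.7, -3.3, 24.2]
width: 0.0001
```

```bash
python3 -m inch '0 0 .3 0 0 0;0 0 .8 0 0 0;0 0 1 0 0 0;0 0 1 0 0 0;0 -1 .4 0 0 -.757;0 -1 0 0 0 -.757;0 -1 0 0 0 -.757;0 -1 0 0 0 -.757;0 -1 0 0 0 -.757'
python3 - <<'E'
from m import *
f=arm.grab_frame("scene")
P=cloud(f,np.ones((400,640),bool))
rect(zone(P,[.37,.27,.105],[.49,.39,.18]),"button")
rect(zone(P,[.6,-.16,.118],[.85,.1,.16]),"hopper walls")
f=arm.grab_frame("side")
P=cloud(f,np.ones((400,640),bool))
rect(zone(P,[.37,.27,.125],[.49,.39,.18]),"button")
rect(zone(P,[.6,-.16,.118],[.85,.1,.16]),"hopper walls")
E
python3 -m inch '0 -1 0 0 0 -.757;0 -1 0 0 0 -.757;0 -1 0 0 0 -.757;0 -1 0 0 0 -.757;0 -1 0 0 0 -.757;0 -1 0 0 0 -.757;0 -1 0 0 0 -.757;0 -1 0 0 0 -.757;0 -1 0 0 0 -.757;0 -1 0 0 0 -.757;0 -1 0 0 0 -.757;0 -1 0 0 0 -.757' .7 60
python3 -m inch '0 -1 -.2 0 0 -.757;0 -1 -.2 0 0 -.757;0 -1 -.2 0 0 -.757;0 -.9 -.2 0 0 -.757;0 0 0 0 0 0'
python3 - <<'E'
from m import *
f=arm.grab_frame("wrist");save(f,"w2.png")
P=cloud(f,np.ones((400,640),bool))
rect(zone(P,[.35,-.42,.09],[.5,-.2,.11]),"bridge")
rect(zone(P,[.22,-.38,.055],[.35,-.18,.075]),"rearbar")
q=arm.get_state();print(q["q"].round(3),np.degrees(q["ee_rot"]).round(1), q["width"])
from scipy.spatial.transform import Rotation as R
print(R.from_euler("xyz",q["ee_rot"]).as_matrix().round(3))
E
```

```text
t: 4.8
eef_pos: [0.4265, 0.1804, 0.2366]
ee_rot: [1.422, 1.569, -2.464]
force: [0.2, 0.0, 0.1]
width: 0.0003
button 223 [array([429.6, 333.4]), array([51.5, 50.7]), np.float64(25.1)] med [0.4358 0.3293 0.1333]
hopper walls 639 [array([734.6, -32.8]), array([203.5, 189.7]), np.float64(1.5)] med [ 0.7779 -0.0191  0.1346]
button 46 [array([424.5, 321.7]), array([35.8, 49.9]), np.float64(85.0)] med [0.4298 0.3137 0.1306]
hopper walls 664 [array([708. , -34.3]), array([149.5, 195.4]), np.float64(1.5)] med [ 0.7331 -0.0597  0.1314]
t: 6.4
eef_pos: [0.4263, -0.1787, 0.2368]
ee_rot: [1.385, 1.57, 2.991]
force: [0.5, -0.4, 0.6]
width: 0.0614
t: 7.02
eef_pos: [0.4258, -0.2957, 0.2118]
ee_rot: [1.529, 1.568, 2.87]
force: [-0.3, 1.0, -0.3]
width: 0.0613
bridge 2603 [array([ 423.4, -297.7]), array([119.7,  14. ]), np.float64(77.0)] med [ 0.4222 -0.3024  0.0999]
rearbar 1798 [array([ 309.5, -271.8]), array([122.9,  18.8]), np.float64(77.4)] med [ 0.3059 -0.2821  0.0647]
[-0.227  0.112 -0.349 -0.    -1.112 -0.002] [ 84.8  89.9 161.8] 0.06119631841495511
[[-0.002 -0.974  0.226]
 [ 0.001  0.226  0.974]
 [-1.     0.002  0.   ]]
```

View pics/w2.png

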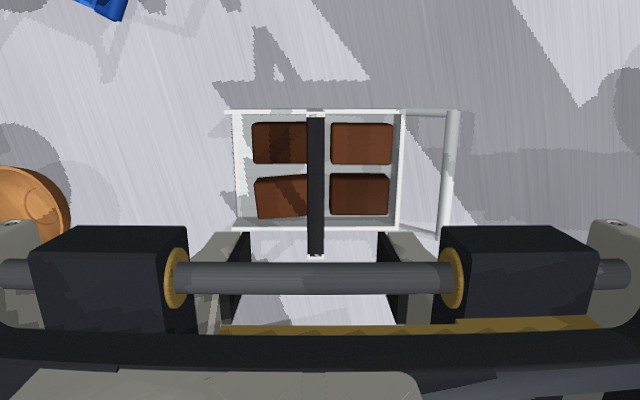

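The wrist view shows the bridge at (315,185) with its ends at (316,115) and (316,255). The jaws are square across it, and all four chunks are in the tray. The scene depth gives a button top about 10 mm lower, so it stayed latched. Descend and grip.

```bash
python3 -m inch '-.04 -.03 -.8 0 0 0;-.04 -.03 -1 0 0 0;0 0 -1 0 0 0;0 0 -1 0 0 0;0 0 -.5 0 0 0;0 0 -.23 0 0 0;0 0 0 0 0 0'
python3 -m inch '0 0 0 0 0 0;0 0 0 0 0 0;0 0 0 0 0 0;0 0 0 0 0 0;0 0 0.15 0 0 0;0 0 0.3 0 0 0;0 0 .3 0 0 0' 0 60
```

```text
t: 7.95
eef_pos: [0.4249, -0.2962, 0.078]
ee_rot: [-2.084, 1.571, -0.739]
force: [0.1, -0.4, 0.4]
width: 0.0617
t: 8.82
eef_pos: [0.4241, -0.296, 0.1004]
ee_rot: [1.27, 1.57, 2.614]
force: [0.3, 0.4, -5.6]
width: 0.0134
```

```bash
python3 -m inch '0 0 .5 0 0 0;0 0 .7 0 0 0;0 0 .8 0 0 0;0 0 .8 0 0 0;0 0 .8 0 0 0;0 0 .5 0 0 0;0 0 .3 0 0 0'
python3 -m inch '.2 .4 0 0 0 .24;.35 .7 0 0 0 .24;.45 .9 0 0 0 .24;.45 .9 0 0 0 .24;.45 .9 0 0 0 .24;.45 .9 0 0 0 .24;.45 .9 0 0 0 .24;.45 .9 0 0 0 .24;.45 .9 0 0 0 .24;.45 .7 0 0 0 .24;.3 .4 0 0 0 .24;.18 .15 0 0 0 .26'
python3 -m inch '0 0 -.3 0 0 0;0 0 -.3 0 0 0;0 0 0 0 0 0'
python3 - <<'E'
from m import *
for n in("wrist","side"):
    f=arm.grab_frame(n);
    P=cloud(f,np.ones((400,640),bool))
    if n=="wrist": save(f,"w3.png")
    rect(zone(P,[.5,-.16,.21],[.62,.06,.226]),n+"bridge")
    rect(zone(P,[.6,-.16,.1],[.82,.1,.143]),"hopper walls")
    rect(zone(P,[.4,-.14,.07],[.62,.06,.086]),"ledge")
    rect(zone(P,[.38,-.14,.16],[.5,.06,.2]),"rearbar")
E
```

```text
t: 9.7
eef_pos: [0.4246, -0.2961, 0.2332]
ee_rot: [-1.345, 1.57, -0.0]
force: [-0.5, 0.6, -6.7]
width: 0.0133
t: 11.2
eef_pos: [0.5639, -0.0361, 0.2318]
ee_rot: [1.835, 1.57, -2.848]
force: [0.2, 0.1, -5.8]
width: 0.0135
t: 11.58
eef_pos: [0.5624, -0.0374, 0.213]
ee_rot: [1.684, 1.568, -3.003]
force: [0.0, 1.0, -6.0]
width: 0.0131
wristbridge 511 [array([564.2, -54.6]), array([35. , 89.4]), np.float64(13.9)] med [ 0.5643 -0.0484  0.2205]
hopper walls 15835 [array([709.6, -34.3]), array([222. , 190.2]), np.float64(1.5)] med [ 0.7617 -0.0603  0.13  ]
ledge 6953 [array([ 547.7, -115.4]), array([145.4,  36.1]), np.float64(2.4)] med [ 0.5474 -0.1132  0.078 ]
rearbar 6418 [array([467.7, -42.4]), array([ 61.4, 123.1]), np.float64(1.6)] med [ 0.448  -0.0718  0.191 ]
sidebridge 47 [array([561.3, -71.5]), array([58.4, 45. ]), np.float64(85.1)] med [ 0.5632 -0.0722  0.2201]
hopper walls 1252 [array([710.5, -37. ]), array([199.6, 217.9]), np.float64(88.5)] med [ 0.7286 -0.0518  0.1242]
ledge 881 [array([546.1, -40.4]), array([145.1, 193.2]), np.float64(1.6)] med [ 0.5398 -0.0887  0.0811]
rearbar 299 [array([469. , -42.4]), array([ 62.3, 127.4]), np.float64(0.7)] med [ 0.4687 -0.0502  0.1724]
```

View pics/w3.png

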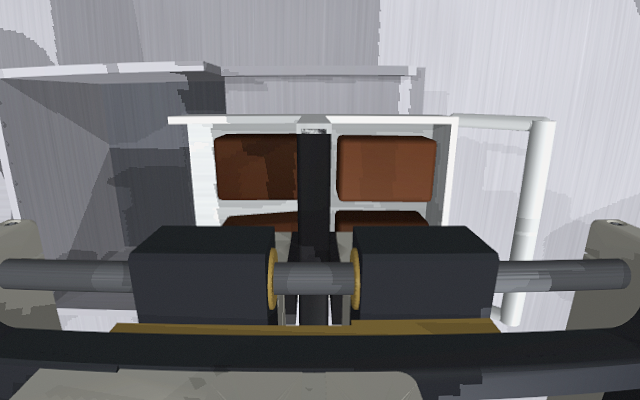

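The wrist view shows the tray level over the ledge, with its open front towards the hopper on the left and the chunks in place. I lower it now with a 3 mm correction in y.

```bash
python3 -m inch '.02 .1 -.4 0 0 0;.02 0 -.5 0 0 0;0 0 -.4 0 0 0;0 0 -.25 0 0 0;0 0 -.15 0 0 0;0 0 -.1 0 0 0;0 0 0 0 0 0'
```

```text
t: 12.55
eef_pos: [0.5645, -0.0338, 0.1643]
ee_rot: [-1.941, 1.569, -0.342]
force: [-15.4, 4.8, 24.8]
width: 0.0134
```

```bash
python3 - <<'E'
from m import *
print(arm.get_state())
f=arm.grab_frame("side");g=arm.grab_frame("scene")
a=cv2.resize(f["frame"][150:260,280:430],None,fx=2.6,fy=2.6)[:,:,::-1]
b=cv2.resize(g["frame"][140:290,270:410],None,fx=2.6,fy=2.6)[:,:,::-1]
a=cv2.copyMakeBorder(a,0,b.shape[0]-a.shape[0],0,0,0)
cv2.imwrite("pics/c4.png",np.hstack([a,b]))
for n,F in(("side",f),("scene",g)):
    P=cloud(F,np.ones((400,640),bool))
    Q=zone(P,[.4,-.14,.09],[.47,.06,.2]);rect(Q,n+"bar")
    if len(Q):print(np.percentile(Q[:,2],[5,50,95]))
    for x in(.48,.52,.6,.63):
        Q=zone(P,[x,-.115,.09],[x+.02,-.085,.2]);print(x,len(Q),Q[:,2].max() if len(Q) else 0, end=" ")
        Q=zone(P,[x,.015,.09],[x+.02,.035,.2]);print(x,len(Q),Q[:,2].max() if len(Q) else 0)
E
```

```text
{'t': 12.55, 'q': array([ 0.28694279,  0.2283463 , -0.32251593,  0.00118703, -1.01854669,
       -0.25943393]), 'qd': array([-0.00045441, -0.00053663, -0.00134302, -0.000964  ,  0.00309708,
        0.00032917]), 'joint_efforts': array([ -1.89670555, -32.22305059,  25.04617453,   6.3705343 ,
         4.97139215,   0.03782452]), 'eef_pos': array([ 0.56449375, -0.03380009,  0.16427877]), 'ee_rot': array([-1.94140377,  1.56907964, -0.34247657]), 'force': array([-15.39695365,   4.8038832 ,  24.75578735]), 'moment': array([ 1.69456386,  5.68283377, -0.0251888 ]), 'width': 0.013445797275522054}
sidebar 146 [array([453.2, -39.9]), array([125.8,  30. ]), np.float64(89.5)] med [ 0.4468 -0.0495  0.1472]
[0.12695095 0.14722589 0.15087866]
0.48 41 0.119424055967434 0.48 25 0.11987952469454244
0.52 43 0.11852244566393111 0.52 25 0.1207043950503387
0.6 41 0.12090060142916847 0.6 18 0.11971494055406728
0.63 39 0.1183706601484601 0.63 34 0.11966384014996856
scenebar 75 [array([448.8, -79.9]), array([23. , 50.7]), np.float64(25.4)] med [ 0.4506 -0.0839  0.1446]
[0.12839816 0.14463637 0.14897789]
0.48 25 0.11994911843031253 0.48 0 0
0.52 12 0.11782162651928307 0.52 0 0
0.6 14 0.1174904769077939 0.6 20 0.11807296940586809
0.63 14 0.11786375540679472 0.63 23 0.11682910376872024
```

View pics/c4.png

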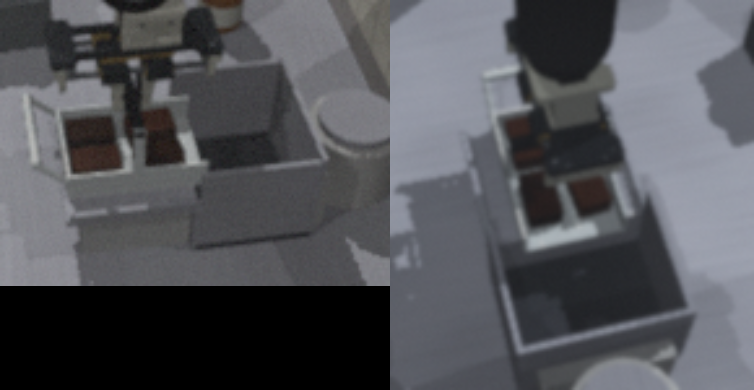

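The two crops show the tray flat on the ledge: its rims read about 0.118 at all four corners, against 0.116 expected. Its front is at the hopper and all chunks are in it. The bridge slid a few mm in the grip under the 25 N contact. I ease off, release, and go above the rear bar.

```bash
python3 -m inch '0 0 .12 0 0 0;0 0 0 0 0 0' ; python3 -m inch '0 0 0 0 0 0;0 0 0 0 0 0;0 0 0 0 0 0;0 0 .4 0 0 0;0 0 .8 0 0 0;0 0 1 0 0 0;0 0 .6 0 0 0;-.6 0 0 0 0 0;-.9 -.03 0 0 0 0;-1 -.03 0 0 0 0;-.9 -.03 0 0 0 0;-.6 -.03 0 0 0 0' .5 
python3 -m inch '0 0 -.5 0 0 0;0 0 0 0 0 0'
python3 - <<'E'
from m import *
for n in("wrist","side"):
    f=arm.grab_frame(n);
    P=cloud(f,np.ones((400,640),bool))
    if n=="wrist": save(f,"w5.png")
    rect(zone(P,[.5,-.16,.165],[.62,.06,.19]),n+"bridge")
    rect(zone(P,[.40,-.14,.135],[.475,.06,.158]),"rearbar")
    rect(zone(P,[.45,-.14,.108],[.67,.06,.125]),"rim")
    rect(zone(P,[.62,-.16,.126],[.82,.1,.143]),"hopper walls")
E
```

```text
t: 12.9
eef_pos: [0.5655, -0.0336, 0.1644]
ee_rot: [-1.479, 1.569, 0.118]
force: [-1.1, 1.1, 3.3]
width: 0.0133
t: 14.4
eef_pos: [0.4427, -0.0376, 0.2476]
ee_rot: [1.017, 1.57, 2.615]
force: [0.5, -0.8, -0.3]
width: 0.0438
t: 14.65
eef_pos: [0.4441, -0.0374, 0.2315]
ee_rot: [1.753, 1.569, -2.932]
force: [-0.5, -0.3, -0.1]
width: 0.044
wristbridge 3270 [array([565.4, -60.1]), array([15.6, 71.2]), np.float64(2.5)] med [ 0.5626 -0.064   0.1795]
rearbar 2518 [array([448.5, -44.4]), array([ 16.8, 111.9]), np.float64(1.8)] med [ 0.446  -0.0509  0.145 ]
rim 11117 [array([565.1, -55.4]), array([129. , 227.5]), np.float64(81.4)] med [ 0.5301 -0.0546  0.1102]
hopper walls 653 [array([663., -37.]), array([191.8,  42.4]), np.float64(85.5)] med [ 0.6551 -0.1266  0.1329]
sidebridge 155 [array([566.2, -37.3]), array([ 14.6, 123.1]), np.float64(1.5)] med [ 0.5653 -0.0467  0.1821]
rearbar 127 [array([449.1, -39.6]), array([123.3,  19.7]), np.float64(90.0)] med [ 0.4467 -0.0446  0.1476]
rim 1058 [array([568.4, -37.8]), array([199.8, 190.4]), np.float64(0.4)] med [ 0.5487 -0.0475  0.1133]
hopper walls 441 [array([707.8, -34.6]), array([148.2, 194.8]), np.float64(1.8)] med [ 0.7357 -0.0632  0.1349]
```

View pics/w5.png

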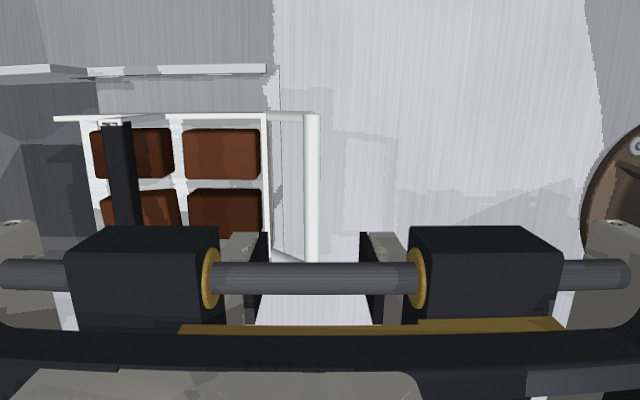

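The wrist view shows the rear bar at (312,190), between the open fingers. It is fitted at about (0.447,-0.041), with z about 0.142. Descend and grip.

```bash
python3 -m inch '.07 -.05 -.6 0 0 0;0 -.05 -1 0 0 0;0 0 -1 0 0 0;0 0 -.6 0 0 0;0 0 -.36 0 0 0;0 0 0 0 0 0'; python3 -m inch '0 0 0 0 0 0;0 0 0 0 0 0;0 0 0 0 0 0;0 0 0 0 0 0' 0 45
```

```text
t: 15.5
eef_pos: [0.4469, -0.0404, 0.1256]
ee_rot: [1.942, 1.569, -2.743]
force: [0.2, 0.2, -0.0]
width: 0.0439
t: 16.0
eef_pos: [0.4464, -0.0404, 0.1263]
ee_rot: [1.597, 1.57, -3.088]
force: [-2.5, 1.0, 5.6]
width: 0.0107
```

```bash
python3 -m inch '.1 0 .25 0 0 0;.18 0 .4 0 0 0;.18 0 .41 0 0 0;.31 .01 .48 0 0 0;.32 .01 .48 0 0 0;.39 .01 .42 0 0 0;.4 .01 .42 0 0 0;0 0 0 0 0 0'
python3 -m inch '.45 .01 .35 0 0 0;.47 .01 .34 0 0 0;.5 .02 .26 0 0 0;.53 .02 .26 0 0 0;.27 .01 .1 0 0 0;.27 .01 .09 0 0 0;0 0 0 0 0 0;0 0 0 0 0 0'
python3 - <<'E'
from m import *
f=arm.grab_frame("side");g=arm.grab_frame("scene")
a=cv2.resize(f["frame"][130:260,280:430],None,fx=2.6,fy=2.6)[:,:,::-1]
b=cv2.resize(g["frame"][140:290,270:410],None,fx=2.6,fy=2.6)[:,:,::-1]
a=cv2.copyMakeBorder(a,0,b.shape[0]-a.shape[0],0,0,0)
cv2.imwrite("pics/c6.png",np.hstack([a,b]))
for F in(f,g):print([(round(r["confidence"],2),(np.array(r["extent"])*[640,400,640,400]).round().tolist()) for r in arm.search_frame(F,"chunk0")[:6]])
E
```

```text
t: 17.0
eef_pos: [0.5047, -0.039, 0.2129]
ee_rot: [-1.439, 1.569, 0.158]
force: [0.6, 0.4, -4.7]
width: 0.0106
t: 18.0
eef_pos: [0.5774, -0.0367, 0.2536]
ee_rot: [1.499, 1.57, 3.096]
force: [-1.0, -0.3, -3.4]
width: 0.0105
[(0.46, [385.0, 208.0, 11.0, 10.0]), (0.45, [379.0, 200.0, 7.0, 15.0])]
[(0.74, [338.0, 266.0, 14.0, 10.0]), (0.62, [352.0, 259.0, 20.0, 17.0])]
```

View pics/c6.png

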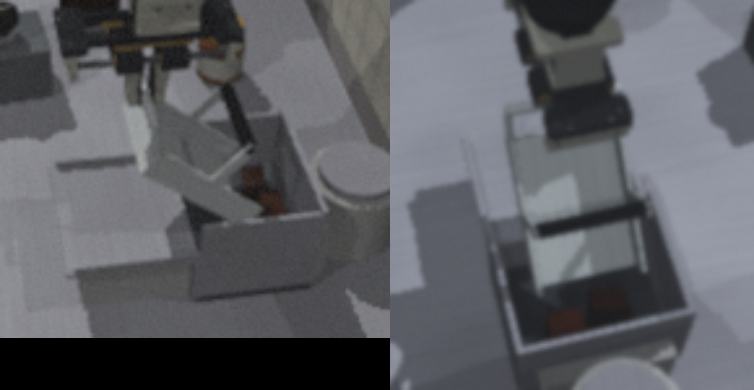

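The crops show the tray tipped with its floor bare. Chunks are visible in the hopper, two of them and the others under the tray. I lay it back along the same arc.

```bash
python3 -m inch '-.27 -.01 -.09 0 0 0;-.27 -.01 -.1 0 0 0;-.53 -.02 -.26 0 0 0;-.5 -.02 -.26 0 0 0;-.47 -.01 -.34 0 0 0;-.45 -.01 -.35 0 0 0;-.4 -.01 -.42 0 0 0;-.39 -.01 -.42 0 0 0;0 0 0 0 0 0'
python3 -m inch '-.32 -.01 -.48 0 0 0;-.31 -.01 -.48 0 0 0;-.18 0 -.41 0 0 0;-.18 0 -.3 0 0 0;-.1 0 -.2 0 0 0;0 0 0 0 0 0'
python3 - <<'E'
from m import *
f=arm.grab_frame("side")
P=cloud(f,np.ones((400,640),bool))
rect(zone(P,[.5,-.16,.165],[.68,.06,.21]),"bridge")
for x in(.48,.52,.56,.6,.63):
    Q=zone(P,[x,-.115,.09],[x+.02,-.085,.2]);print(x,len(Q),Q[:,2].max() if len(Q) else 0)
E
```

```text
t: 19.32
eef_pos: [0.4791, -0.0398, 0.187]
ee_rot: [-1.501, 1.57, 0.097]
force: [-1.1, -0.1, 1.7]
width: 0.0109
t: 20.08
eef_pos: [0.4473, -0.0402, 0.1308]
ee_rot: [-1.806, 1.57, -0.208]
force: [2.0, 0.1, -0.4]
width: 0.0109
bridge 173 [array([550.2, -35.9]), array([ 50.2, 124.4]), np.float64(1.5)] med [ 0.5659 -0.0513  0.1825]
0.48 40 0.11909350921749107
0.52 42 0.11931049473443722
0.56 129 0.1853622497965408
0.6 43 0.12018246316338699
0.63 40 0.11929796596286513
```

```bash
python3 -m inch '0 0 -.06 0 0 0;0 0 0 0 0 0'; python3 -m inch '0 0 0 0 0 0;0 0 0 0 0 0;0 0 0 0 0 0;0 0 .4 0 0 0;0 0 .8 0 0 0;0 0 1 0 0 0;0 0 1 0 0 0;0 0 .6 0 0 0;0 0 0 0 0 0' .5
python3 - <<'E'
from m import *
w=arm.grab_frame("wrist");f=arm.grab_frame("side");g=arm.grab_frame("scene")
for n,F in(("w",w),("side",f),("scene",g)):
    print(n,[(round(r["confidence"],2),(np.array(r["extent"])*[640,400,640,400]).round().tolist()) for r in arm.search_frame(F,"chunk0")[:6]])
P=cloud(f,np.ones((400,640),bool))
rect(zone(P,[.5,-.16,.165],[.68,.06,.21]),"bridge")
for F in(f,g):
    P=cloud(F,np.ones((400,640),bool))
    rect(zone(P,[.40,-.14,.135],[.475,.06,.158]),"rearbar")
    Q=zone(P,[.37,.27,.1],[.49,.39,.18]);print("btn z",np.percentile(Q[:,2],[90,97]))
a=cv2.resize(f["frame"][130:260,280:430],None,fx=2,fy=2)[:,:,::-1]
b=cv2.resize(g["frame"][140:290,270:410],None,fx=2.6,fy=2.6)[:,:,::-1]
c=cv2.resize(w["frame"],None,fx=.7,fy=.7)[:195,:,::-1][:,:430]
a=cv2.copyMakeBorder(a,0,0,0,430-a.shape[1],0);L=np.vstack([c,a])
H=max(len(L),len(b));e=lambda i:cv2.copyMakeBorder(i,0,H-len(i),0,0,0)
cv2.imwrite("pics/c7.png",np.hstack([e(L),e(b)]))
E
```

```text
t: 20.38
eef_pos: [0.4468, -0.0403, 0.1303]
ee_rot: [-3.105, 1.571, -1.507]
force: [-7.5, 3.3, 20.9]
width: 0.0106
t: 21.5
eef_pos: [0.4476, -0.0402, 0.2447]
ee_rot: [-1.34, 1.567, 0.258]
force: [-0.8, 0.1, -0.0]
width: 0.0437
w [(0.96, [69.0, 192.0, 44.0, 34.0]), (0.84, [28.0, 142.0, 56.0, 44.0]), (0.67, [56.0, 148.0, 56.0, 39.0]), (0.64, [33.0, 192.0, 66.0, 52.0])]
side [(0.65, [381.0, 202.0, 9.0, 19.0]), (0.57, [386.0, 208.0, 14.0, 7.0]), (0.51, [372.0, 211.0, 2.0, 14.0])]
scene [(0.76, [355.0, 259.0, 18.0, 17.0]), (0.48, [336.0, 265.0, 16.0, 18.0])]
bridge 160 [array([567.5, -34.8]), array([ 15.3, 126.8]), np.float64(1.5)] med [ 0.5672 -0.0467  0.1825]
rearbar 123 [array([451.3, -40.9]), array([ 18.4, 124.8]), np.float64(1.3)] med [ 0.4484 -0.0498  0.1475]
btn z [0.13623823 0.13745283]
rearbar 167 [array([451.8, -38.3]), array([ 21.3, 122.1]), np.float64(5.2)] med [ 0.4517 -0.0408  0.1456]
btn z [0.13747179 0.13875654]
```

View pics/c7.png

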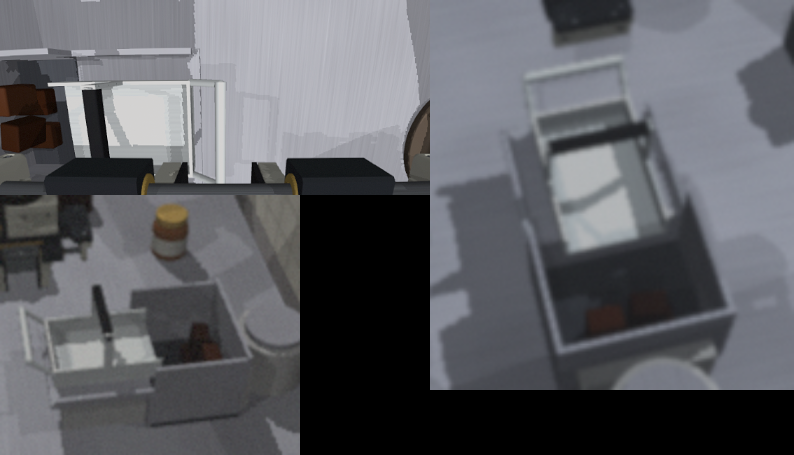

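The montage shows the tray empty and flat on the ledge, with four chunks in the hopper at wrist-view pixels (28–69,142–192). The button still reads latched at about 0.137. Next I go to the mushroom with the gripper open.

```bash
python3 -m inch '-.06 1 0 0 0 .5;-.06 1 0 0 0 .5;-.06 1 0 0 0 .5;-.06 1 0 0 0 .5;-.06 1 0 0 0 .5;-.06 1 0 0 0 .5;-.06 1 0 0 0 .5;-.06 1 0 0 0 .5;-.06 1 0 0 0 .5;-.06 1 0 0 0 .5;-.05 1 0 0 0 .5;-.04 .9 0 0 0 .5' 1 20
python3 -m inch '0 .45 -.5 0 0 0;0 0 -.7 0 0 0;0 0 0 0 0 0'
python3 - <<'E'
from m import *
f=arm.grab_frame("wrist")
P=cloud(f,np.ones((400,640),bool))
Q=zone(P,[.37,.27,.122],[.49,.39,.145]);rect(Q,"button")
(x,y),r=cv2.minEnclosingCircle((Q[:,:2]*1000).astype(np.float32));print(x,y,r)
A=np.c_[2*Q[:,:2],np.ones(len(Q))]
print(arm.place_of(f,"stop_top")[:2], [onplane(f,p["position"][0]*640,p["position"][1]*400,.136).round(4) for p in arm.place_of(f,"stop_top")[:2]])
for n in("scene","side"):
    f=arm.grab_frame(n);print([onplane(f,p["position"][0]*640,p["position"][1]*400,.136).round(4) for p in arm.place_of(f,"stop_top")[:2]])
print(arm.get_state()["q"].round(2))
E
```

```text
t: 23.3
eef_pos: [0.4259, 0.3177, 0.2422]
ee_rot: [2.011, 1.57, -2.149]
force: [0.3, 0.4, -0.1]
width: 0.0875
t: 23.68
eef_pos: [0.4252, 0.329, 0.2043]
ee_rot: [1.932, 1.566, -2.231]
force: [0.5, -0.1, 0.4]
width: 0.0877
button 4431 [array([426.5, 334.2]), array([52.5, 52.5]), np.float64(75.6)] med [0.4277 0.3317 0.1337]
426.1888732910156 334.03912353515625 26.75940704345703
[{'position': [0.4838, 0.5353], 'confidence': 0.84}] [array([0.4252, 0.3333, 0.136 ])]
[array([0.4282, 0.3225, 0.136 ])]
[array([0.4189, 0.3335, 0.136 ])]
[ 1.02  0.15 -0.32  0.   -1.1  -0.47]
```

```bash
python3 -m inch '.03 .1 -.7 0 0 0;0 .05 -1 0 0 0;0 0 -.9 0 0 0;0 0 -.5 0 0 0;0 0 -.3 0 0 0;0 0 0 0 0 0'; python3 -m inch '0 0 0 0 0 0;0 0 0 0 0 0;0 0 0 0 0 0;0 0 0 0 0 0' 0 20
```

```text
t: 24.78
eef_pos: [0.4271, 0.3347, 0.1048]
ee_rot: [2.53, 1.571, -1.632]
force: [-1.0, -0.2, 0.5]
width: 0.0876
t: 25.28
eef_pos: [0.4269, 0.3346, 0.1049]
ee_rot: [1.648, 1.571, -2.514]
force: [-6.1, -3.2, 5.0]
width: 0.0536
```

```bash
python3 -m inch '0 0 0 0 0 -.6;0 0 0 0 0 -1;0 0 0 0 0 -1;0 0 0 0 0 -1;0 0 0 0 0 -1;0 0 0 0 0 -1;0 0 0 0 0 -1;0 0 0 0 0 -1;0 0 0 0 0 -1;0 0 0 0 0 -1;0 0 0 0 0 -1;0 0 0 0 0 -1'; python3 -m inch '0 0 0 0 0 -.8;0 0 0 0 0 -.5;0 0 0 0 0 0'; python3 -c "
from station import arm
s=arm.get_state();print(s['q'].round(3),s['moment'].round(2),s['force'].round(1),s['eef_pos'])"
```

```text
t: 26.78
eef_pos: [0.4264, 0.3344, 0.1049]
ee_rot: [2.626, 1.57, -2.551]
force: [-4.4, -1.4, 4.5]
width: 0.0529
t: 27.15
eef_pos: [0.4264, 0.3344, 0.1049]
ee_rot: [2.721, 1.57, -2.566]
force: [-6.3, -1.5, 3.9]
width: 0.0524
[ 1.026e+00  2.560e-01 -4.420e-01 -1.000e-03 -8.740e-01 -1.601e+00] [-0.27  1.85  0.02] [-6.3 -1.5  3.9] [0.42644904 0.33438254 0.10486668]
```

```bash
python3 -m inch '0 0 0 0 0 0;0 0 0 0 0 0;0 0 0 0 0 0;0 0 0 0 0 0;0 0 .5 0 0 0;0 0 1 0 0 0;0 0 1 0 0 0;0 0 .7 0 0 0;0 0 0 0 0 0' 1
python3 - <<'E'
from m import *
for n in("wrist","scene","side"):
    f=arm.grab_frame(n);P=cloud(f,np.ones((400,640),bool))
    if n=="wrist":save(f,"w8.png")
    Q=zone(P,[.395,.3,.1],[.46,.365,.155]);print(n,np.percentile(Q[:,2],[50,90,97]))
E
```

```text
t: 28.28
eef_pos: [0.4279, 0.3356, 0.2037]
ee_rot: [-0.087, 1.566, 0.908]
force: [-0.1, -0.8, -1.6]
width: 0.0875
wrist [0.14264009 0.14417007 0.14484641]
scene [0.14114466 0.14554814 0.14647117]
side [0.14068293 0.14609526 0.14692182]
```

View pics/w8.png

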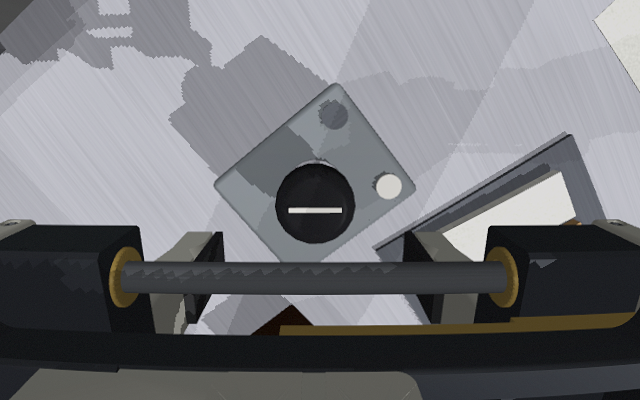

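The wrist view shows the mushroom at (315,203), turned and released. Its top went from 0.1337 to about 0.143 in the wrist depth, and by about +8–9 mm in the scene and side depth. I move clear, let it settle and make a final check.

```bash
python3 -m inch '0 0 1 0 0 0;0 0 .5 0 0 0;0 0 0 0 0 0;0 0 0 0 0 0;0 0 0 0 0 0;0 0 0 0 0 0;0 0 0 0 0 0;0 0 0 0 0 0;0 0 0 0 0 0;0 0 0 0 0 0;0 0 0 0 0 0;0 0 0 0 0 0'
python3 - <<'E'
from m import *
for n in("wrist","scene","side"):
    f=arm.grab_frame(n);P=cloud(f,np.ones((400,640),bool))
    Q=zone(P,[.395,.3,.1],[.46,.365,.155]);print(n,np.percentile(Q[:,2],[50,90,97]))
    if n!="wrist":
        rect(zone(P,[.5,-.16,.165],[.68,.06,.21]),"bridge")
        rect(zone(P,[.40,-.14,.135],[.475,.06,.158]),"rearbar")
        for t in("jar","bowl","slab"):
            print(t,[(np.array(r["position"])*[640,400]).round().tolist() for r in arm.place_of(f,t)[:1]])
print(arm.get_state()["t"]);print(arm.job_done())
E
```

```text
t: 29.92
eef_pos: [0.427, 0.3347, 0.2458]
ee_rot: [2.07, 1.571, 3.065]
force: [0.7, 0.3, -0.1]
width: 0.0874
wrist [0.14266575 0.1442787  0.14505636]
scene [0.14236045 0.14623428 0.14763559]
bridge 261 [array([568.8, -34.7]), array([ 16.8, 119.5]), np.float64(0.8)] med [ 0.5718 -0.0358  0.1809]
rearbar 164 [array([452.3, -38.4]), array([ 21.2, 121.7]), np.float64(0.4)] med [ 0.4517 -0.0383  0.1455]
jar [[459.0, 253.0]]
bowl [[250.0, 286.0]]
slab [[490.0, 193.0]]
side [0.14000164 0.14599407 0.14803302]
bridge 161 [array([567.4, -37.7]), array([ 14.5, 121.8]), np.float64(2.1)] med [ 0.5669 -0.0471  0.1823]
rearbar 122 [array([451.3, -40.2]), array([ 18.4, 123.3]), np.float64(1.2)] med [ 0.4483 -0.0471  0.1478]
jar [[366.0, 157.0]]
bowl [[401.0, 294.0]]
slab [[316.0, 136.0]]
30.375
the job is handed in; nothing more can be done
None
```

The job is done and handed in at about 30 s, in the order asked; no verdict came back. I pressed the mushroom until it latched, then carried the tray by its bridge to the ledge and let go. I tipped it by its rear bar, laid it back flat, and turned the mushroom clockwise by about 1.13 rad to release it.

**Last checks:**
- **Tray:** it was empty and lies flat on the ledge, within a few mm of the target point, with its open front over the hopper.
- **Chunks:** the wrist view after tipping showed all four in the hopper. The scene and side views reported only two and three, since the chunks partly hide one another.
- **Mushroom:** its top reads about 0.143–0.147 m, against about 0.134–0.138 m when pressed, so it is fully up within the depth noise.
- **Jar, bowl and slab:** they show at about the same pixels as at the start, and I never went near them.

**What was off:**
- **Setting down:** the tray met the ledge with about 25 N and the bridge slid about 6 mm in the grip.
- **Tipping:** the gripper seems to have carried the tray's weight at the top instead of it pivoting on the ledge edge. I judged that from the picture and the force reading.

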